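# Unclamp the glued mallet and hang it in its ring

## Task

The glue on the small wooden mallet has set: swing the toggle clamp's lever up and over past centre so that it stays back, then lift the mallet straight up out of the fixture. Lower it handle-first through the empty ring holder until its head rests flat on the ring, and let go; leave the clamp open, and do not disturb the steel hammer hanging in the other ring or the other things on the bench.

Things in the scene. Friction and masses are not known exactly. Their poses are not given: they have to be found in the camera images.
- fixture: Pale wood glue-up fixture, screwed down. Origin on the table under the socket centre; z up, x towards the clamp's post, y along its hinge axis. Base 190 x 70 x 12 mm (x -65 to 125). Socket block 64 x 48 mm, top at 120 mm, with a 22 mm square hole open above; the mallet's handle hangs in it, its head on the block. Post at x 50 to 80, y +-18 mm, 167 mm high, steel cheeks to 198 mm.
- clamp (a joint): Toggle clamp lever angle, rad: 0 shut (level, rubber foot on the mallet's head), grows as it is lifted, pi/2 straight up, stop at 2.3 leaning back from the mallet. Gravity moves it: let go below pi/2 it falls shut, past pi/2 (1.7 is enough) it falls back to the stop and stays. Lifting it takes about 1.5 N at the grip.
- clamp_hinge (a point): Hinge axis of the clamp, at (62, 0, 181) mm in the fixture's frame; the axis is the fixture's y.
- clamp_grip (a point): Centre of the lever's black ball knob, 26 mm in diameter, 134 mm from the hinge. Shut, it is at (-72, 0, 181) mm in the fixture's frame, clear of head and block. The rest of the lever is a steel bar 14 x 10 mm. Pinched from above with the fingers closing along the fixture's y, it can be led round in an arc and swivels between the pads.
- mallet: Small wooden mallet, about 110 g, head up. Origin on the handle axis at the underside of the head; z up, x along the head. Head 66 (x) x 34 (y) x 36 (z) mm, z 0 to 36. Handle round, 16 mm thick, down to z -105 mm, last 8 mm tapered to 8 mm. At the start it hangs in the fixture, origin 120 mm above the table, x within 0.2 rad of the fixture's x.
- holder_free: Empty steel ring holder, screwed down. Origin on the table under the ring's centre, z up, x towards its 14 mm square post (centre at x 52 mm, top at 136 mm). Base plate 8 mm thick. Which of the two holders is empty differs in place.
- holder_free_ring (a point): Centre of the empty ring at its upper face, 140 mm above the table, z up. Bore 23 mm, outside 40 mm, 12 mm thick; nothing on the holder is higher than this face.
- holder_used: The other, equal ring holder; the steel hammer hangs in it. Same frame and sizes.
- hammer: Steel hammer hanging in the other ring (leave alone). Origin on the handle's axis at the underside of its head, which is about 75 x 26 x 26 mm, top at 162 to 166 mm above the table.
- bowl_a: Bystander: the larger black lacquer bowl, 112 mm wide, 45 high. Leave alone.
- bowl_b: Bystander: the smaller black lacquer bowl, 100 mm wide, 42 high. Leave alone.
- cup: Bystander: dark red lacquer cup, 64 mm wide, 55 high. Leave alone.
- jar: Bystander: amber glass jar with black lid, 48 mm wide, 55 high. Leave alone.
- brush: Bystander: brush, 160 mm long, lying flat. Leave alone.
- spatula: Bystander: spatula, 170 mm long, lying flat. Leave alone.

How it is judged:
By the outcome, as a careful person would: the job done as asked, in the order asked, and still so for the second after the job is handed in, with the robot touching nothing.
It also fails if it takes over 61 s, if anything falls off the work surface, if the arm or the gripper's body presses on something with over 40 N, if the wrist force passes 120 N, or if a joint passes its speed limit or range.

## Robot

A 7-joint arm with a two-finger parallel gripper is mounted at the origin on the work surface. World frame = base frame: x ahead of the robot, y to its left, z up, the work surface at z = 0. Lengths are in m, angles in rad, forces in N, time in s.
With the tool pointing down it reaches from about 0.425 to 0.925 m from the base axis. Payload 6.8 kg.
Tool frame: the origin (TCP) lies where the fingers leave the gripper's body, on its centre line; the fingertips stand 73 mm ahead of it and the grasp point (between the pads) lies 54 mm ahead of it; z points along the fingers, y is the line along which they close (so a half turn about z gives the same grasp; the last joint's range is limited). The gripper opens to 85 mm and grips with 20 to 120 N. Pads are 22 mm wide; open, the fingers measure 114 mm over their backs; the gripper's body (76 mm by 85 mm) begins 54 mm behind the grasp point. The pads swing forward as they close: fully open they stand 13 mm farther back than shut.
Start: joints at [-1.353, 0.477, 0.022, 1.555, -0.011, 1.109, -0.083], TCP at [0.216, 0.64, 0.304] pointing down, gripper open.
Joint ranges: [-2.96, 2.96], [-0.34, 2.1], [-1.41, 1.46], [0.24, 2.44], [-1.37, 4.51], [0.17, 1.92], [-2.96, 2.96]. Speed limits (rad/s): [2.39, 2.39, 3.14, 3.14, 3.14, 3.14, 3.14].

## Interface

Orientations are given as a rotation vector (axis times angle).
In Python, from bench import r, imaging, order, status gives the robot as it stands (r), with the cameras (imaging), the job (order) and the readings (status).
- The arm moves only by the shell command python3 drive.py FILE [OPENING] [FORCE], which reads ROWS from the file FILE. ROWS is a JSON list that holds a single list of rows (three levels of brackets), with 1 to 5 rows, each of 6 numbers: dx, dy, dz in a scale on which 1.0 is 0.5 m, then a rotation vector rx, ry, rz in shares of 4 rad (1.0 is 4 rad); each row is the pose to reach, as a shift and turn from the pose commanded when the command began, along the tool's axes at that moment; what a row does not reach only later rows make up. A row lasts 1/10 s, in which the tool goes at most 0.05 m and 0.15 rad, less where a joint would pass 70% of its speed; a pose out of reach is approached as far as the arm can. OPENING is the finger opening in m, set as the command begins (- or left out keeps the last). The fingers move at their own pace and stop on an object; FORCE is the grip in N (left out, the last holds). Time passes only in rows, so rows that do not move let the fingers close. It prints the time, the measured TCP pose, the force, the opening and the grip force at its end. Input that does not fit is refused with a message, and nothing moves.
- status.get_obs(): the state, without advancing time (a new reading comes with each control period).
- imaging.grab_frame(name): name is "scene" or "top"; returns (picture, depth): 480x640x3 uint8, blue, green, red; 480x640 float32, m along the optical axis (not along the pixel's ray), 0 where there is no reading.
- imaging.camera_info(name): a dict with "camera_matrix" (3x3 intrinsics, pixels), "k1" (the pictures are not rectified: a ray, as slopes to the right and down, at radius r is drawn at 1 + k1 r^2 times it, then the intrinsics apply), "R" (3x3) and "t" (3): a world point X has camera coordinates R X + t. Camera axes: x right, y down, z forward; pixel columns grow to the right and rows downward; lengths in m; the calibration is good to about 2 mm. A picture is of the moment at which its call begins. camera_info takes no time and is no camera call.
- order.hand_in(): hands the job in; it is judged then, once.
The state is a dict: "clock": time; "joints": joint angles; "qvel": joint speeds; "tau": joint torques, N m; "tcp_pos": TCP position; "orientation": TCP orientation; "contact_force": force on the tool from outside, world axes, zero at the start; "moment": the same for the moment, N m; "grip_width": finger opening in m; "gripper_force": force on a finger pad.
Only numpy, scipy, OpenCV 4.12 (cv2) and the standard library are available. Lean on these libraries where they do the work, as an engineer would, in place of code of your own. Each camera call takes 0.05 s, during which the arm holds its last target. There are 200 camera calls.

## Working session

There is one attempt and no reset: what is moved stays moved. The work goes in short steps, Python scripts to look and compute and a shell command to move; the robot and the scene stay as the last step left them, time stands still between calls to the robot, and variables do not carry over. Pictures are saved under pics/ and viewed, at most 10 in all, crops included, and the job is handed in when it is done.

```bash
ls; mkdir -p pics; python3 - <<'E'
from bench import r, imaging, order, status
import cv2,numpy as np
for n in("scene","top"):
    p,d=imaging.grab_frame(n); cv2.imwrite(f"pics/{n}0.png",p); np.save(f"pics/{n}0.npy",d)
    c=imaging.camera_info(n); print(n,c)
o=status.get_obs(); print(o["tcp_pos"],o["orientation"],o["clock"],o["grip_width"])
E
```

```text
bench.py
drive.py
pics
scene {'camera_matrix': array([[603.98201675,   0.        , 314.83010878],
       [  0.        , 603.98201675, 241.36714014],
       [  0.        ,   0.        ,   1.        ]]), 'k1': -0.1826370307044387, 'R': array([[ 0.78136654,  0.62401691, -0.00831984],
       [ 0.52679024, -0.66665416, -0.527318  ],
       [-0.3346018 ,  0.40764583, -0.84962728]]), 't': array([-0.39422765, -0.28923951,  1.58344877])}
top {'camera_matrix': array([[470.14359828,   0.        , 319.14684995],
       [  0.        , 470.14359828, 235.89631528],
       [  0.        ,   0.        ,   1.        ]]), 'k1': 0.011231345719835728, 'R': array([[-0.00765561, -0.99996013,  0.00459711],
       [-0.986363  ,  0.00679551, -0.16444405],
       [ 0.16440625, -0.00579334, -0.9863757 ]]), 't': array([-0.08157727,  0.5978595 ,  1.17130401])}
[0.21591374 0.63911301 0.30301923] [-5.09386877e-01 -3.09987539e+00  2.60318407e-03] 0.1 0.08576940748034495
```

View pics/top0.png

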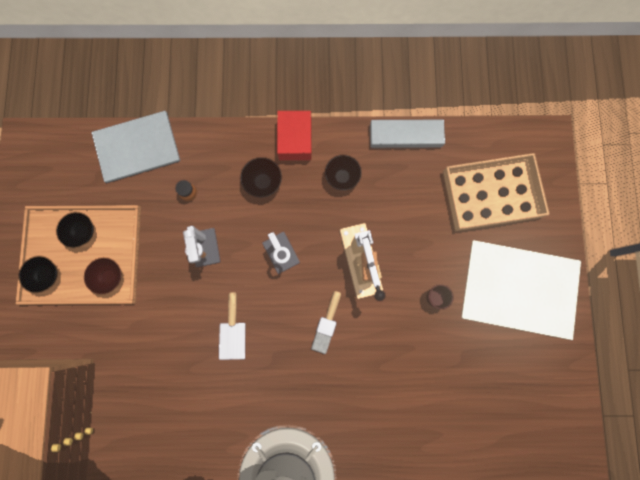

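View pics/scene0.png

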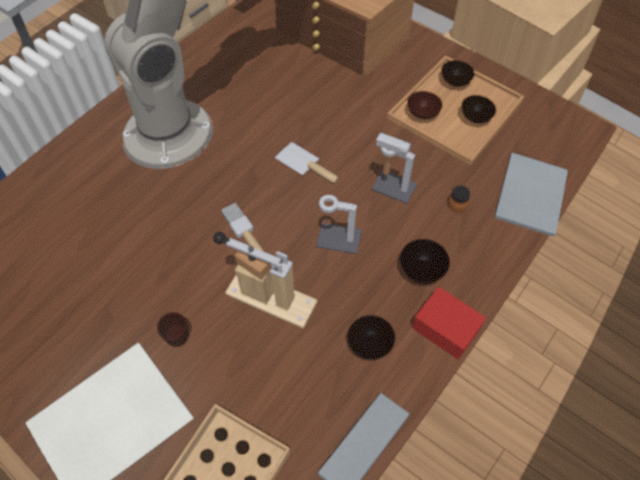

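The top view shows the fixture at about (360,260) with the black knob at (380,295), the empty ring at (281,255) and the hammer at (197,243). In the scene view the knob is at (219,238), the empty ring at (329,203) and the hammer at (395,145). Next I'll enlarge these areas.

```bash
python3 - <<'E'
import cv2
p=cv2.imread("pics/top0.png")
cv2.imwrite("pics/c1.png",cv2.resize(p[215:310,255:395],None,fx=5.7,fy=5.7,interpolation=cv2.INTER_CUBIC))
p=cv2.imread("pics/scene0.png")
cv2.imwrite("pics/c2.png",cv2.resize(p[185:330,205:370],None,fx=4,fy=4,interpolation=cv2.INTER_CUBIC))
E
```

```text
(no output)
```

View pics/c1.png

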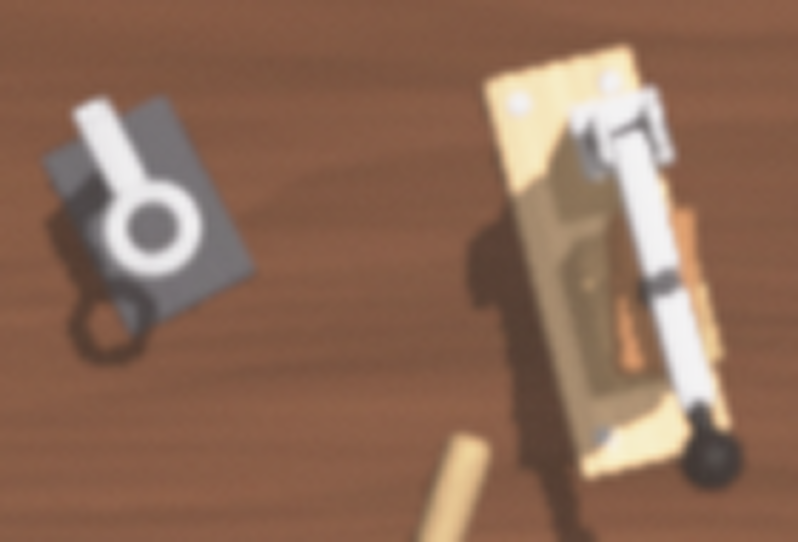

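View pics/c2.png

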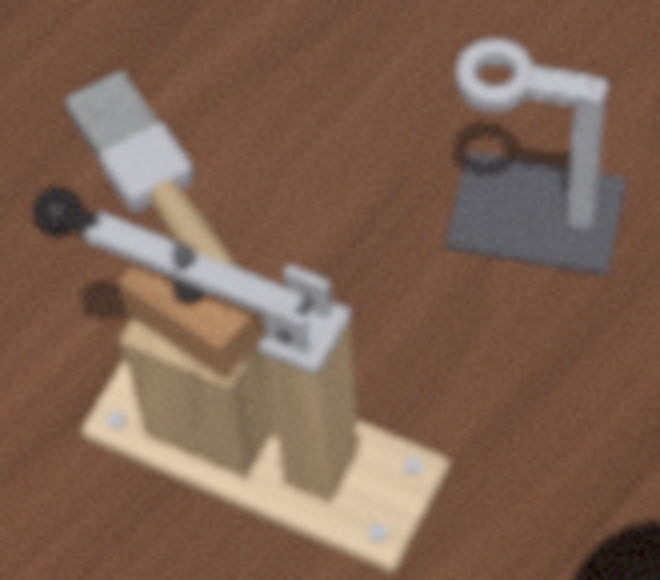

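In the top crop the ring centre is at (152,228), the knob at (711,457), and the base corners at (485,80), (632,46) and (585,477). In the scene crop the ring centre is at (494,74), the knob at (58,210), and the base corners at (83,432), (393,570) and (450,460). I'll fit the poses to these points.

```bash
cat > h.py <<'E'
from bench import r, imaging, order, status
import cv2,numpy as np
from scipy.optimize import least_squares
from scipy.spatial.transform import Rotation as Ro
C={n:imaging.camera_info(n) for n in("scene","top")}
def proj(n,X):
    c=C[n]; return cv2.projectPoints(np.asarray(X,float).reshape(-1,3),cv2.Rodrigues(c["R"])[0],c["t"],c["camera_matrix"],np.array([c["k1"],0,0,0,0.]))[0].reshape(-1,2)
def onz(n,uv,z):  # pixel to plane z
    c=C[n]; x,y=cv2.undistortPoints(np.array([[uv]],float),c["camera_matrix"],np.array([c["k1"],0,0,0,0.]))[0,0]
    d=c["R"].T@[x,y,1]; o=-c["R"].T@c["t"]; return o+d*(z-o[2])/d[2]
def unc(p,f,o): return (np.array(p)+.5)/f-.5+np.array(o)
def W(pose,P): # x,y,yaw
    P=np.atleast_2d(P); return np.c_[pose[0]+np.cos(pose[2])*P[:,0]-np.sin(pose[2])*P[:,1],pose[1]+np.sin(pose[2])*P[:,0]+np.cos(pose[2])*P[:,1],P[:,2]]
E
python3 - <<'E'
from h import *
t=lambda p:unc(p,5.7,(255,215)); s=lambda p:unc(p,4,(205,185))
k=[-.072,0,.181]; 
T=[(k,(711,457)),([.125,.035,.012],(485,80)),([.125,-.035,.012],(632,46)),([-.065,.035,.012],(585,477))]
S=[(k,(58,210)),([-.065,-.035,.012],(83,432)),([.125,-.035,.012],(393,570)),([.125,.035,.012],(450,460))]
def f(p): return np.r_[(proj("top",W(p,[a for a,_ in T]))-[t(b) for _,b in T]).ravel(),(proj("scene",W(p,[a for a,_ in S]))-[s(b) for _,b in S]).ravel()]
q=least_squares(f,[.5,-.15,0]); print(q.x,q.fun.round(1))
print("knob",W(q.x,k),"hinge",W(q.x,[.062,0,.181]))
for n,p,pp in(("top",t((152,228)),t((92,108))),("scene",s((494,74)),s((596,90)))): print(n,onz(n,p,.14),onz(n,pp,.138))
print("knob",onz("top",t((711,457)),.181),onz("scene",s((58,210)),.181))
o=status.get_obs();print(Ro.from_rotvec(o["orientation"]).as_matrix().round(3))
E
```

```text
[ 0.50927572 -0.20364946  0.2266908 ] [-0.3  0.   0.  -0.1 -0.5 -0.  -0.2 -0.4  0.1  0.8 -0.4 -0.4 -0.3 -0.4
 -0.3  0.3]
knob [[ 0.43911781 -0.21983177  0.181     ]] hinge [[ 0.56968948 -0.1897147   0.181     ]]
top [0.53761919 0.00533831 0.14      ] [0.58909495 0.03110116 0.138     ]
scene [0.53928692 0.003739   0.14      ] [0.58735525 0.03027628 0.138     ]
knob [ 0.43912815 -0.22054429  0.181     ] [ 0.4376954  -0.21853041  0.181     ]
[[-0.947  0.32  -0.   ]
 [ 0.32   0.947 -0.002]
 [-0.    -0.002 -1.   ]]
```

Careful with the scale: shifts go in shares of 0.5 m and turns go in shares of 4 rad. That gives: -0.196 m / 0.5 = -0.392, -0.144 m / 0.5 = -0.288.

```bash
cat >> h.py <<'E'
def go(x,y,z,yaw=None):  # shift in tool axes to TCP target; yaw = heading of tool y
    o=status.get_obs(); R=Ro.from_rotvec(o["orientation"]); 
    if yaw is None: R2=R
    else:
        Y=np.array([np.cos(yaw),np.sin(yaw),0]);Z=np.array([0,0,-1.]); R2=Ro.from_matrix(np.c_[np.cross(Y,Z),Y,Z])
    print("shift",R.inv().apply(np.array([x,y,z])-o["tcp_pos"]).round(4),"rot",(R.inv()*R2).as_rotvec().round(3))
E
echo '[[[-0.392, -0.288, 0, 0, 0, 0], [-0.392, -0.288, 0, 0, 0, 0], [-0.392, -0.288, 0, 0, 0, 0], [-0.392, -0.288, 0, 0, 0, 0], [-0.392, -0.288, 0, 0, 0, 0]]]' > mv.in && python3 drive.py mv.in .06
echo '[[[-0.392, -0.288, 0, 0, 0, 0], [-0.392, -0.288, 0, 0, 0, 0], [-0.392, -0.288, 0, 0, 0, 0], [-0.392, -0.288, 0, 0, 0, 0], [-0.392, -0.288, 0, 0, 0, 0]]]' > mv.in && python3 drive.py mv.in
echo '[[[0, 0, 0, 0, 0, -0.0375], [0, 0, 0, 0, 0, -0.075], [0, 0, 0, 0, 0, -0.1125], [0, 0, 0, 0, 0, -0.1375], [0, 0, 0, 0, 0, -0.1375]]]' > mv.in && python3 drive.py mv.in
python3 -c "from h import *;go(.439,-.22,.304,1.7975)"
```

```text
clock: 0.6
tcp_pos: [0.357, 0.4376, 0.3036]
orientation: [0.512, 3.1, -0.002]
contact_force: [1.0, 0.1, 1.4]
grip_width: 0.0598
gripper_force: 0.0
clock: 1.1
tcp_pos: [0.4963, 0.2384, 0.3038]
orientation: [0.512, 3.1, -0.001]
contact_force: [0.7, 1.2, 0.4]
grip_width: 0.0604
gripper_force: 0.0
clock: 1.6
tcp_pos: [0.4951, 0.241, 0.3036]
orientation: [0.352, -3.121, 0.0]
contact_force: [-0.1, 0.2, -0.2]
grip_width: 0.0599
gripper_force: 0.0
shift [ 1.574e-01 -4.369e-01 -3.000e-04] rot [-0.    -0.001 -0.002]
```

Converted, -0.218 m / 0.5 = -0.436, 0.079 m / 0.5 = 0.158.

```bash

echo '[[[0.158, -0.436, 0, 0, 0, 0], [0.158, -0.436, 0, 0, 0, 0], [0.158, -0.436, 0, 0, 0, 0], [0.158, -0.436, 0, 0, 0, 0], [0.158, -0.436, 0, 0, 0, 0]]]' > mv.in && python3 drive.py mv.in
echo '[[[0.158, -0.436, 0, 0, 0, 0], [0.158, -0.436, 0, 0, 0, 0], [0.158, -0.436, 0, 0, 0, 0], [0.158, -0.436, 0, 0, 0, 0], [0.158, -0.436, 0, 0, 0, 0]]]' > mv.in && python3 drive.py mv.in
echo '[[[0, 0, 0, 0, 0, 0], [0, 0, 0, 0, 0, 0]]]' > mv.in && python3 drive.py mv.in
python3 -c "
from h import *
for i in range(3): go(.439,-.22,.235,1.7975)
p,d=imaging.grab_frame('scene');cv2.imwrite('pics/s1.png',cv2.resize(p[130:330,150:400],None,fx=3,fy=3))"
```

```text
clock: 2.1
tcp_pos: [0.4656, 0.0073, 0.3039]
orientation: [0.341, -3.123, 0.001]
contact_force: [0.3, 0.9, 0.6]
grip_width: 0.0598
gripper_force: 0.0
clock: 2.6
tcp_pos: [0.4368, -0.2227, 0.3041]
orientation: [-0.341, 3.123, -0.002]
contact_force: [-0.2, 0.5, 0.3]
grip_width: 0.06
gripper_force: 0.0
clock: 2.8
tcp_pos: [0.4378, -0.2193, 0.3037]
orientation: [0.345, -3.122, -0.001]
contact_force: [-0.8, 0.9, 0.5]
grip_width: 0.0602
gripper_force: 0.0
shift [-0.001  -0.0009  0.0687] rot [ 0.    -0.    -0.006]
shift [-0.001  -0.0009  0.0687] rot [ 0.    -0.    -0.006]
shift [-0.001  -0.0009  0.0687] rot [ 0.    -0.    -0.006]
```

View pics/s1.png

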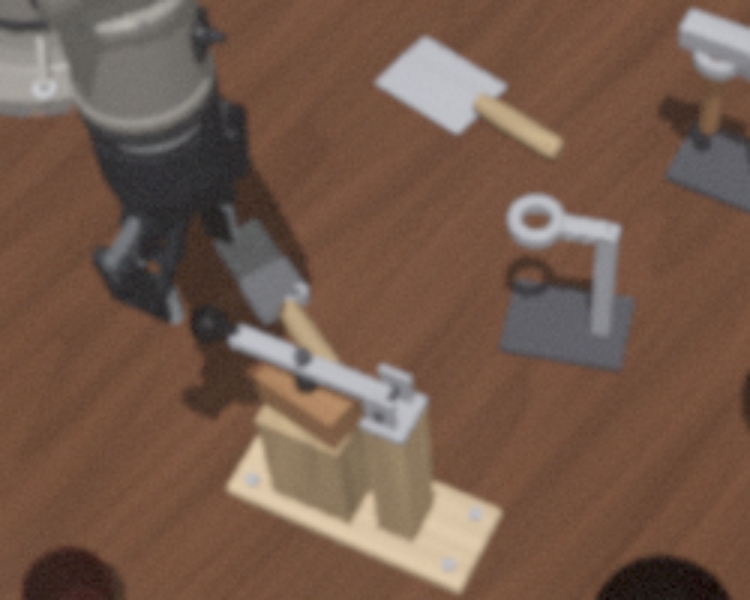

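The gripper is above the knob in line with it, so I'll descend and pinch.

```bash

echo '[[[-0.002, -0.002, 0.07, 0, 0, 0], [-0.002, -0.002, 0.138, 0, 0, 0], [-0.002, -0.002, 0.138, 0, 0, 0]]]' > mv.in && python3 drive.py mv.in
echo '[[[0, 0, 0, 0, 0, 0], [0, 0, 0, 0, 0, 0], [0, 0, 0, 0, 0, 0], [0, 0, 0, 0, 0, 0], [0, 0, 0, 0, 0, 0]]]' > mv.in && python3 drive.py mv.in .0 40
```

```text
clock: 3.15
tcp_pos: [0.4376, -0.217, 0.2315]
orientation: [0.354, -3.114, -0.005]
contact_force: [-0.5, -0.1, -0.7]
grip_width: 0.0604
gripper_force: 0.0
clock: 3.65
tcp_pos: [0.4404, -0.2198, 0.2366]
orientation: [-0.351, 3.119, -0.001]
contact_force: [-0.5, 2.2, 7.0]
grip_width: 0.0239
gripper_force: 39.0
```

Converted, 0.004 m / 0.5 = 0.008.

```bash

echo '[[[0, 0, 0, 0, 0, 0], [0, 0, 0.008, 0, 0, 0], [0, 0, 0.008, 0, 0, 0]]]' > mv.in && python3 drive.py mv.in .04
echo '[[[0, 0, 0, 0, 0, 0], [0, 0, 0, 0, 0, 0], [0, 0, 0, 0, 0, 0], [0, 0, 0, 0, 0, 0]]]' > mv.in && python3 drive.py mv.in .0 40
```

```text
clock: 3.95
tcp_pos: [0.439, -0.2197, 0.2305]
orientation: [0.351, -3.121, -0.0]
contact_force: [0.0, 1.0, -0.2]
grip_width: 0.0399
gripper_force: 0.0
clock: 4.35
tcp_pos: [0.4392, -0.22, 0.2309]
orientation: [0.351, -3.122, 0.0]
contact_force: [-1.2, -0.6, 1.6]
grip_width: 0.0239
gripper_force: 39.1
```

Same width, now with almost no vertical force, so the grip is good. Leading the lever round.

Converted, -0.0913 m / 0.5 = -0.1826, -0.0757 m / 0.5 = -0.1514.

```bash

echo '[[[-0.003, 0, -0.04, 0, 0, 0], [-0.012, 0, -0.0792, 0, 0, 0], [-0.0266, 0, -0.1166, 0, 0, 0], [-0.0468, 0, -0.1514, 0, 0, 0], [-0.072, 0, -0.1826, 0, 0, 0]]]' > mv.in && python3 drive.py mv.in
echo '[[[-0.0294, 0, -0.0274, 0, 0, 0], [-0.0626, 0, -0.0498, 0, 0, 0], [-0.0988, 0, -0.0672, 0, 0, 0], [-0.1374, 0, -0.0788, 0, 0, 0], [-0.177, 0, -0.0848, 0, 0, 0]]]' > mv.in && python3 drive.py mv.in
echo '[[[-0.0402, 0, 0, 0, 0, 0], [-0.0798, 0, 0.0064, 0, 0, 0], [-0.1182, 0, 0.0184, 0, 0, 0], [-0.1426, 0, 0.0296, 0, 0, 0], [-0.1656, 0, 0.0432, 0, 0, 0]]]' > mv.in && python3 drive.py mv.in
echo '[[[0, 0, 0, 0, 0, 0], [0, 0, 0, 0, 0, 0]]]' > mv.in && python3 drive.py mv.in
```

```text
clock: 4.85
tcp_pos: [0.4738, -0.2118, 0.3226]
orientation: [0.35, -3.121, -0.001]
contact_force: [1.5, -1.0, -5.0]
grip_width: 0.0237
gripper_force: 39.3
clock: 5.35
tcp_pos: [0.561, -0.1912, 0.365]
orientation: [0.352, -3.121, -0.002]
contact_force: [-0.8, 0.3, -1.8]
grip_width: 0.0233
gripper_force: 40.4
clock: 5.85
tcp_pos: [0.6424, -0.1719, 0.3427]
orientation: [-0.354, 3.121, 0.003]
contact_force: [-1.5, 5.3, 2.5]
grip_width: 0.0237
gripper_force: 43.0
clock: 6.05
tcp_pos: [0.6419, -0.1721, 0.3427]
orientation: [-0.353, 3.122, 0.003]
contact_force: [0.4, 6.2, 2.9]
grip_width: 0.024
gripper_force: 43.2
```

Converted, -0.08 m / 0.5 = -0.16, -0.04 m / 0.5 = -0.08.

```bash

echo '[[[0, 0, 0, 0, 0, 0], [0, 0, 0, 0, 0, 0], [0, 0, -0.08, 0, 0, 0], [0, 0, -0.16, 0, 0, 0], [0, 0, -0.16, 0, 0, 0]]]' > mv.in && python3 drive.py mv.in .06
echo '[[[0.1, 0.46, 0, 0, 0, 0], [0.1, 0.46, 0, 0, 0, 0], [0.1, 0.46, 0, 0, 0, 0], [0.1, 0.46, 0, 0, 0, 0], [0.1, 0.46, 0, 0, 0, 0]]]' > mv.in && python3 drive.py mv.in
echo '[[[0, 0.2, 0, 0, 0, 0], [0, 0.2, 0, 0, 0, 0], [0, 0.2, 0, 0, 0, 0]]]' > mv.in && python3 drive.py mv.in
python3 -c "
from h import *
a,d=imaging.grab_frame('scene');b,d=imaging.grab_frame('top')
cv2.imwrite('pics/a.png',a);cv2.imwrite('pics/b.png',b)
f=lambda p:cv2.resize(p,(400,400),interpolation=cv2.INTER_CUBIC)
cv2.imwrite('pics/s2.png',np.hstack([f(a[220:340,215:335]),f(b[210:310,325:425])]))"
```

```text
clock: 6.55
tcp_pos: [0.6426, -0.176, 0.4293]
orientation: [-0.347, 3.113, -0.006]
contact_force: [0.6, -0.7, 0.3]
grip_width: 0.0599
gripper_force: 0.0
clock: 7.05
tcp_pos: [0.5398, 0.0416, 0.4226]
orientation: [0.354, -3.121, -0.001]
contact_force: [0.5, 0.8, 0.6]
grip_width: 0.0603
gripper_force: 0.0
clock: 7.35
tcp_pos: [0.5171, 0.1441, 0.4224]
orientation: [0.368, -3.119, -0.004]
contact_force: [0.6, -0.3, -0.0]
grip_width: 0.0601
gripper_force: 0.0
```

View pics/s2.png

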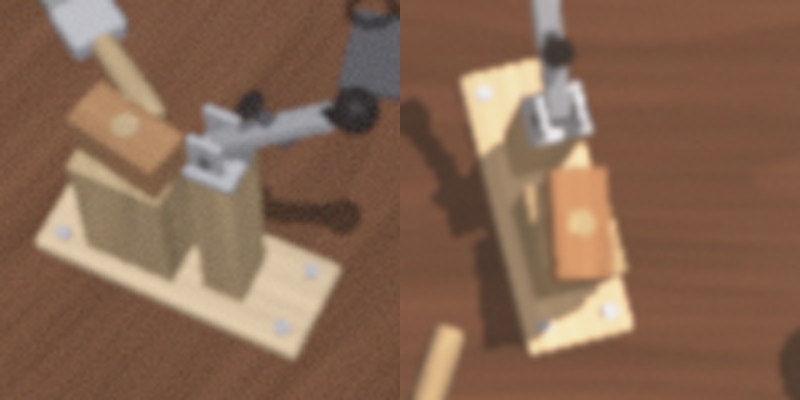

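The lever rests back, open. The mallet head's top face has its corners in the top crop (right half, x minus 400) at (151,170), (206,168), (212,277) and (157,279). In the scene crop they are at (97,82), (67,120), (152,172) and (183,138).

```bash
python3 - <<'E'
from h import *
t=lambda p:unc(p,4,(325,210)); s=lambda p:unc(p,400/120,(215,220))
P=np.array([[.033,.017,.156],[.033,-.017,.156],[-.033,-.017,.156],[-.033,.017,.156]])
T=np.array([t(p) for p in((151,170),(206,168),(212,277),(157,279))])
S=np.array([s(p) for p in((183,138),(152,172),(67,120),(97,82))])
for w in((1,1),(1,0),(0,1)):
    q=least_squares(lambda p:np.r_[w[0]*(proj("top",W(p,P))-T).ravel(),w[1]*(proj("scene",W(p,P))-S).ravel()],[.51,-.2,.1]); print(q.x.round(4),q.fun.round(1))
c=q.x
go(.506,-.205,.4224,np.pi/2+.04)
E
```

```text
[ 0.509  -0.204   0.0491] [-0.6 -0.4  0.  -0.7  0.7  0.  -0.1  0.3  0.6 -0.9 -0.7  1.1 -1.  -0.2
  0.7 -0.6]
[ 0.5085 -0.204   0.0291] [-0.3 -0.4  0.3 -0.4  0.4  0.4 -0.4  0.4  0.  -0.  -0.   0.  -0.  -0.
  0.  -0. ]
[ 0.5094 -0.2041  0.0655] [-0.  -0.  -0.  -0.   0.  -0.   0.   0.   0.8 -1.  -0.3  1.1 -1.   0.2
  0.5 -0.4]
shift [ 0.0895 -0.3308  0.0004] rot [-0.001 -0.     0.186]
```

Converted, -0.165 m / 0.5 = -0.33, 0.045 m / 0.5 = 0.09, 0.18 rad / 4 = 0.045.

```bash

echo '[[[0.09, -0.33, 0, 0, 0, 0.0225], [0.09, -0.33, 0, 0, 0, 0.045], [0.09, -0.33, 0, 0, 0, 0.045], [0.09, -0.33, 0, 0, 0, 0.045], [0.09, -0.33, 0, 0, 0, 0.045]]]' > mv.in && python3 drive.py mv.in
python3 -c "from h import *;go(.506,-.2042,.4224,np.pi/2+.045)"
```

```text
clock: 7.95
tcp_pos: [0.5113, -0.0409, 0.4232]
orientation: [-0.052, 3.141, -0.003]
contact_force: [-0.4, -0.0, 0.4]
grip_width: 0.06
gripper_force: 0.0
shift [ 0.0107 -0.163   0.001 ] rot [-0.002  0.    -0.012]
```

Converted, -0.163 m / 0.5 = -0.326, 0.01 m / 0.5 = 0.02.

```bash

echo '[[[0.02, -0.326, 0, 0, 0, 0], [0.02, -0.326, 0, 0, 0, 0], [0.02, -0.326, 0, 0, 0, 0], [0.02, -0.326, 0, 0, 0, 0], [0.02, -0.326, 0, 0, 0, 0]]]' > mv.in && python3 drive.py mv.in
echo '[[[0, 0, 0.2, 0, 0, 0], [0, 0, 0.2, 0, 0, 0], [0, 0, 0.2, 0, 0, 0], [0, 0, 0.2, 0, 0, 0], [0, 0, 0.2, 0, 0, 0]]]' > mv.in && python3 drive.py mv.in
python3 -c "from h import *;go(.506,-.2042,.202,np.pi/2+.045)"
```

```text
clock: 8.45
tcp_pos: [0.5084, -0.2006, 0.4229]
orientation: [0.059, -3.141, 0.002]
contact_force: [-0.1, 0.2, 0.1]
grip_width: 0.0598
gripper_force: 0.0
clock: 8.95
tcp_pos: [0.5108, -0.1972, 0.3256]
orientation: [-0.07, 3.137, -0.001]
contact_force: [0.5, 0.1, 1.3]
grip_width: 0.06
gripper_force: 0.0
shift [ 0.0056 -0.0067  0.1236] rot [-0.001  0.004 -0.   ]
```

Converted, 0.06 m / 0.5 = 0.12, 0.03 m / 0.5 = 0.06.

```bash

echo '[[[0, 0, 0.06, 0, 0, 0], [0, 0, 0.12, 0, 0, 0], [0, 0, 0.12, 0, 0, 0], [0, 0, 0.12, 0, 0, 0]]]' > mv.in && python3 drive.py mv.in
python3 -c "from h import *;go(.506,-.2042,.202,np.pi/2+.045)"
```

```text
clock: 9.35
tcp_pos: [0.5104, -0.1975, 0.265]
orientation: [-0.069, 3.139, -0.001]
contact_force: [0.5, -0.1, 0.1]
grip_width: 0.0601
gripper_force: 0.0
shift [ 0.0048 -0.0065  0.063 ] rot [-0.001  0.002 -0.001]
```

Converted, 0.063 m / 0.5 = 0.126, 0.03 m / 0.5 = 0.06.

```bash

echo '[[[0.01, -0.013, 0, 0, 0, 0], [0.01, -0.013, 0.06, 0, 0, 0], [0.01, -0.013, 0.126, 0, 0, 0], [0.01, -0.013, 0.126, 0, 0, 0], [0.01, -0.013, 0.126, 0, 0, 0]]]' > mv.in && python3 drive.py mv.in
echo '[[[0, 0, 0, 0, 0, 0], [0, 0, 0, 0, 0, 0], [0, 0, 0, 0, 0, 0], [0, 0, 0, 0, 0, 0], [0, 0, 0, 0, 0, 0]]]' > mv.in && python3 drive.py mv.in 0 40
python3 -c "from h import *;go(.506,-.2042,.202,np.pi/2+.045)"
```

```text
clock: 9.85
tcp_pos: [0.505, -0.2047, 0.2015]
orientation: [-0.068, 3.14, -0.001]
contact_force: [-0.2, 0.8, 0.8]
grip_width: 0.0597
gripper_force: 0.0
clock: 10.35
tcp_pos: [0.5057, -0.2045, 0.2021]
orientation: [-0.069, 3.137, -0.001]
contact_force: [0.1, 0.0, 6.7]
grip_width: 0.0333
gripper_force: 40.7
shift [-0.0003  0.0003  0.0001] rot [-0.001  0.003 -0.001]
```

Converted, -0.05 m / 0.5 = -0.1, -0.02 m / 0.5 = -0.04.

```bash

echo '[[[0, 0, -0.02, 0, 0, 0], [0, 0, -0.04, 0, 0, 0], [0, 0, -0.06, 0, 0, 0], [0, 0, -0.08, 0, 0, 0], [0, 0, -0.1, 0, 0, 0]]]' > mv.in && python3 drive.py mv.in - 60
echo '[[[0, 0, -0.06, 0, 0, 0], [0, 0, -0.12, 0, 0, 0], [0, 0, -0.18, 0, 0, 0], [0, 0, -0.24, 0, 0, 0], [0, 0, -0.24, 0, 0, 0]]]' > mv.in && python3 drive.py mv.in
echo '[[[0, 0, 0, 0, 0, 0], [0, 0, 0, 0, 0, 0]]]' > mv.in && python3 drive.py mv.in
python3 -c "
from h import *
a,d=imaging.grab_frame('scene');b,d=imaging.grab_frame('top')
cv2.imwrite('pics/a2.png',a);cv2.imwrite('pics/b2.png',b)
f=lambda p:cv2.resize(p,(400,400),interpolation=cv2.INTER_CUBIC)
cv2.imwrite('pics/s3.png',np.hstack([f(a[100:300,180:380]),f(b[160:300,290:430])]))
o=status.get_obs();print(o['tcp_pos'],o['contact_force'],o['moment'])"
```

```text
clock: 10.85
tcp_pos: [0.5047, -0.2039, 0.2511]
orientation: [-0.069, 3.14, -0.0]
contact_force: [-0.2, -0.5, -1.2]
grip_width: 0.0332
gripper_force: 60.3
clock: 11.35
tcp_pos: [0.5061, -0.205, 0.3747]
orientation: [-0.069, 3.133, -0.002]
contact_force: [0.6, 0.3, -1.0]
grip_width: 0.0328
gripper_force: 60.5
clock: 11.55
tcp_pos: [0.504, -0.2036, 0.369]
orientation: [0.07, -3.139, -0.001]
contact_force: [0.3, 0.5, -1.1]
grip_width: 0.033
gripper_force: 60.5
[ 0.50406629 -0.2036586   0.36878468] [ 0.59110953 -0.00904385 -1.10713143] [ 0.03819914  0.01895362 -0.03075043]
```

View pics/s3.png

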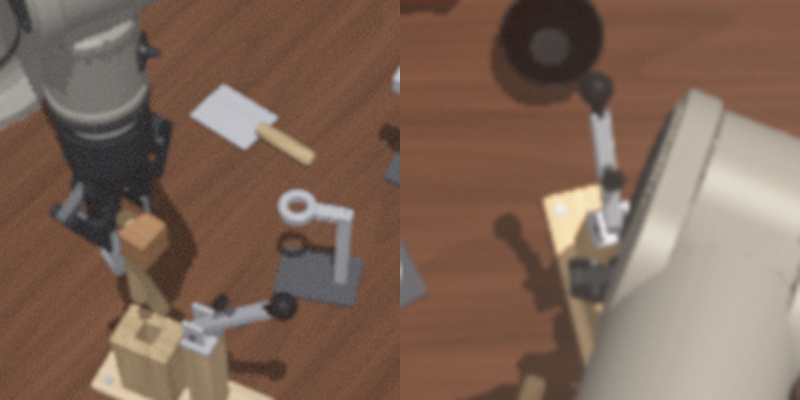

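Mallet in hand: head at (140,235) in the left crop, handle clear of the socket, and the clamp is still open. Moving over the empty ring.

Converted, 0.206 m / 0.5 = 0.412, 0.1 m / 0.5 = 0.2.

```bash
python3 -c "from h import *;go(.535,.0045,.37,np.pi/2+.045)"
echo '[[[-0.08, 0.2, 0, 0, 0, 0], [-0.08, 0.412, 0, 0, 0, 0], [-0.08, 0.412, 0, 0, 0, 0], [-0.08, 0.412, 0, 0, 0, 0], [-0.08, 0.412, 0, 0, 0, 0]]]' > mv.in && python3 drive.py mv.in
echo '[[[0, 0, 0, 0, 0, 0], [0, 0, 0, 0, 0, 0], [0, 0, 0, 0, 0, 0]]]' > mv.in && python3 drive.py mv.in
python3 -c "
from h import *
go(.535,.0045,.37,np.pi/2+.045)
a,d=imaging.grab_frame('scene');b,d=imaging.grab_frame('top')
o=status.get_obs();T=o['tcp_pos'];print(T)
cv2.imwrite('pics/a3.png',a);cv2.imwrite('pics/b3.png',b)
f=lambda p:cv2.resize(p,(600,600),interpolation=cv2.INTER_CUBIC)
cv2.imwrite('pics/s4.png',f(a[130:250,270:390]))
ax=T+[.0035,0,0]
for z in(.287-.105,.287-.05,.287): print(z,(proj('scene',[[ax[0],ax[1],z]])[0]-[270,130])*5)
print('ring',(proj('scene',[[.5385,.0045,.14]])[0]-[270,130])*5)
"
```

```text
shift [-0.0401  0.2066 -0.0012] rot [ 0.001 -0.002 -0.001]
clock: 12.15
tcp_pos: [0.5354, 0.0109, 0.3688]
orientation: [0.084, -3.138, -0.003]
contact_force: [0.6, 0.5, -1.4]
grip_width: 0.0334
gripper_force: 60.5
clock: 12.45
tcp_pos: [0.5353, 0.0012, 0.3698]
orientation: [0.064, -3.14, 0.001]
contact_force: [-0.1, 0.3, -1.2]
grip_width: 0.0332
gripper_force: 60.5
shift [ 0.0001  0.0033 -0.0002] rot [-0.001 -0.001 -0.004]
[0.53535259 0.00161409 0.36993439]
0.182 [287.66453766 309.54432546]
0.237 [288.92294499 227.50634476]
0.287 [290.13500815 147.45191396]
ring [290.26591834 363.55039376]
```

View pics/s4.png

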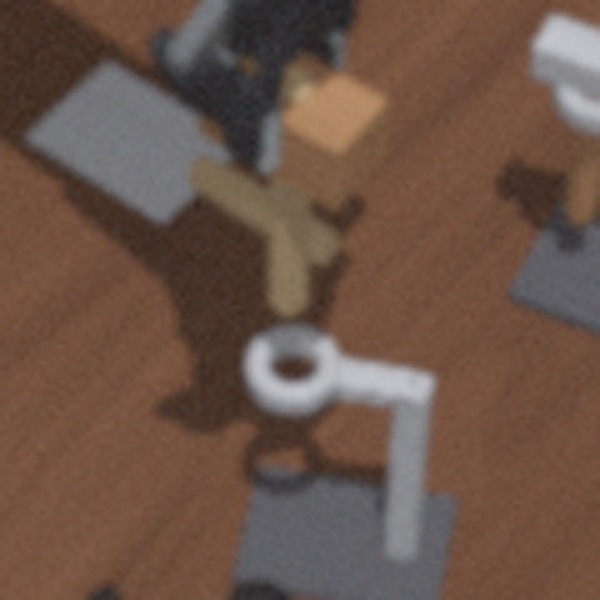

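The handle tip is at (288,312), matching the prediction, and the ring is at (291,365). I'll shift 3 mm in y and descend, watching the force.

Converted, 0.06 m / 0.5 = 0.12, 0.05 m / 0.5 = 0.1.

```bash

echo '[[[0, 0.006, 0, 0, 0, 0], [0, 0.006, 0.04, 0, 0, 0], [0, 0.006, 0.07, 0, 0, 0], [0, 0.006, 0.1, 0, 0, 0], [0, 0.006, 0.12, 0, 0, 0]]]' > mv.in && python3 drive.py mv.in
echo '[[[0, 0, 0, 0, 0, 0], [0, 0, 0, 0, 0, 0]]]' > mv.in && python3 drive.py mv.in
python3 -c "
from h import *
go(.535,.0045,.222,np.pi/2+.045)
a,d=imaging.grab_frame('scene')
cv2.imwrite('pics/s5.png',cv2.resize(a[130:250,270:390],(600,600),interpolation=cv2.INTER_CUBIC))"
```

```text
clock: 13.05
tcp_pos: [0.535, 0.0064, 0.309]
orientation: [0.068, -3.14, 0.0]
contact_force: [0.2, -0.6, -2.0]
grip_width: 0.0331
gripper_force: 60.5
clock: 13.25
tcp_pos: [0.5356, 0.0065, 0.3104]
orientation: [-0.069, 3.141, -0.0]
contact_force: [-1.0, 0.5, -0.9]
grip_width: 0.033
gripper_force: 60.5
shift [ 0.0007 -0.002   0.0884] rot [-0.     0.    -0.001]
```

View pics/s5.png

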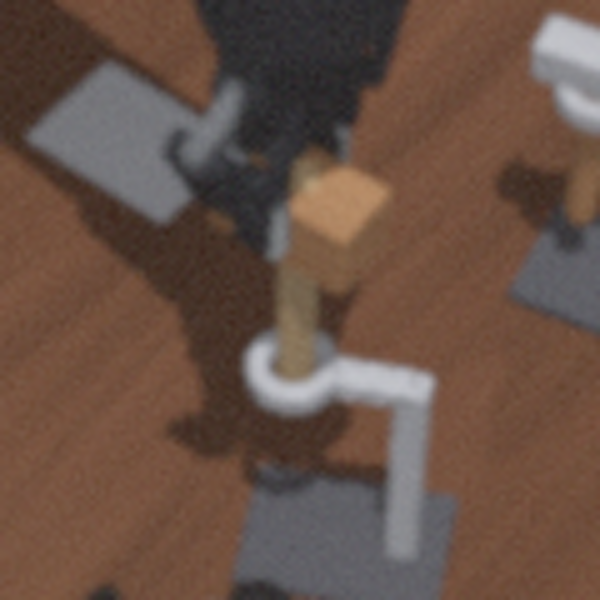

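The handle is in the ring at (296,365), about 2 mm right of centre. I'll correct that and lower on.

Converted, 0.08 m / 0.5 = 0.16, -0.002 m / 0.5 = -0.004.

```bash

echo '[[[0.001, -0.004, 0, 0, 0, 0], [0.001, -0.004, 0.04, 0, 0, 0], [0.001, -0.004, 0.08, 0, 0, 0], [0.001, -0.004, 0.12, 0, 0, 0], [0.001, -0.004, 0.16, 0, 0, 0]]]' > mv.in && python3 drive.py mv.in
echo '[[[0, 0, 0, 0, 0, 0], [0, 0, 0.004, 0, 0, 0], [0, 0, 0.008, 0, 0, 0], [0, 0, 0.012, 0, 0, 0], [0, 0, 0.012, 0, 0, 0]]]' > mv.in && python3 drive.py mv.in
```

```text
clock: 13.8
tcp_pos: [0.5354, 0.0045, 0.23]
orientation: [-0.069, 3.139, 0.0]
contact_force: [0.4, 0.7, -1.1]
grip_width: 0.033
gripper_force: 60.5
clock: 14.3
tcp_pos: [0.5352, 0.0046, 0.2244]
orientation: [-0.069, 3.14, 0.0]
contact_force: [-0.7, 0.5, -1.5]
grip_width: 0.033
gripper_force: 60.5
```

Converted, 0.002 m / 0.5 = 0.004, 0.001 m / 0.5 = 0.002.

```bash

echo '[[[0, 0, 0.002, 0, 0, 0], [0, 0, 0.004, 0, 0, 0], [0, 0, 0.004, 0, 0, 0]]]' > mv.in && python3 drive.py mv.in
echo '[[[0, 0, 0.002, 0, 0, 0], [0, 0, 0.002, 0, 0, 0], [0, 0, 0.002, 0, 0, 0]]]' > mv.in && python3 drive.py mv.in
```

```text
clock: 14.6
tcp_pos: [0.5351, 0.0046, 0.2222]
orientation: [-0.069, 3.141, 0.0]
contact_force: [-0.7, -0.3, 1.1]
grip_width: 0.0327
gripper_force: 60.8
clock: 14.9
tcp_pos: [0.5351, 0.0046, 0.2221]
orientation: [-0.069, 3.14, 0.001]
contact_force: [-4.2, 0.1, 10.9]
grip_width: 0.0334
gripper_force: 62.1
```

Contact, so the head is seated. Releasing and rising.

Converted, -0.001 m / 0.5 = -0.002.

```bash

echo '[[[0, 0, -0.002, 0, 0, 0], [0, 0, -0.002, 0, 0, 0], [0, 0, -0.002, 0, 0, 0], [0, 0, -0.002, 0, 0, 0], [0, 0, -0.002, 0, 0, 0]]]' > mv.in && python3 drive.py mv.in .06
echo '[[[0, 0, -0.04, 0, 0, 0], [0, 0, -0.1, 0, 0, 0], [0, 0, -0.2, 0, 0, 0], [0, 0, -0.3, 0, 0, 0], [0, 0, -0.3, 0, 0, 0]]]' > mv.in && python3 drive.py mv.in
echo '[[[0.3, -0.2, 0, 0, 0, 0], [0.3, -0.2, 0, 0, 0, 0], [0.3, -0.2, 0, 0, 0, 0], [0.3, -0.2, 0, 0, 0, 0], [0.3, -0.2, 0, 0, 0, 0]]]' > mv.in && python3 drive.py mv.in
echo '[[[0, 0, 0, 0, 0, 0], [0, 0, 0, 0, 0, 0]]]' > mv.in && python3 drive.py mv.in
python3 -c "
from h import *
a,d=imaging.grab_frame('scene');b,d=imaging.grab_frame('top')
cv2.imwrite('pics/s6.png',np.hstack([cv2.resize(a[110:310,220:420],(400,400)),cv2.resize(b[170:310,180:320],(400,400))]))"
```

```text
clock: 15.4
tcp_pos: [0.5349, 0.0046, 0.2219]
orientation: [0.069, -3.141, 0.0]
contact_force: [-0.3, 0.6, -0.1]
grip_width: 0.0601
gripper_force: 0.0
clock: 15.9
tcp_pos: [0.5378, 0.0042, 0.3789]
orientation: [-0.068, 3.129, 0.003]
contact_force: [0.7, -0.2, 0.2]
grip_width: 0.0597
gripper_force: 0.0
clock: 16.4
tcp_pos: [0.3862, -0.1045, 0.3715]
orientation: [0.061, -3.14, -0.003]
contact_force: [-0.4, -0.6, 0.4]
grip_width: 0.0601
gripper_force: 0.0
clock: 16.6
tcp_pos: [0.3903, -0.1012, 0.372]
orientation: [-0.071, 3.14, -0.0]
contact_force: [-0.3, 0.8, -0.3]
grip_width: 0.06
gripper_force: 0.0
```

View pics/s6.png

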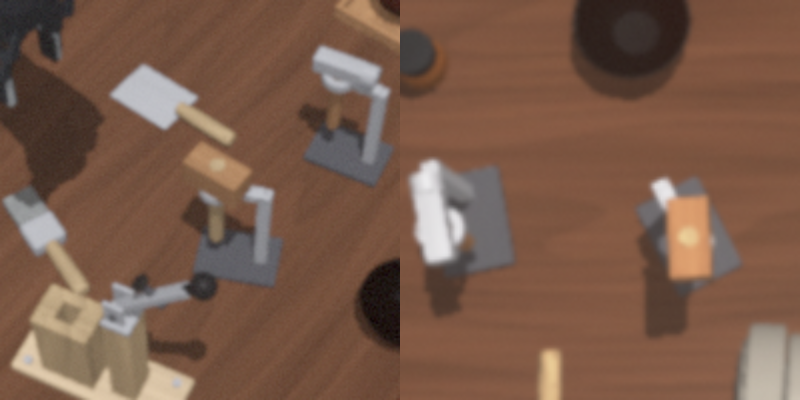

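The mallet hangs in the ring with its head flat, at (217,165) left and (688,237) right. The clamp is open, and the hammer and the other things shown are undisturbed.

```bash
python3 -c "
from bench import r, imaging, order, status
print(order.hand_in())"
```

```text
the job is handed in; nothing more can be done
None
```

The clamp is open and stays back, the mallet hangs in the empty ring with its head flat on it and released, nothing else in view was disturbed, and the job is handed in at about 17 s (no verdict was shown).

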